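Load the chain-oiling station and set its metering valve

ROBOT

A 6-joint arm with a two-finger parallel gripper is mounted at the origin on the work surface. World frame = base frame: x ahead of the robot, y to its left, z up, the work surface at z = 0. Lengths are in m, angles in rad, forces in N, time in s.
With the tool pointing down it reaches from about 0.3 to 0.875 m from the base axis. Payload 6.4 kg.
Tool frame: the origin (TCP) lies on the centre line of the jaws, within the pads' length; the fingertips stand 14 mm ahead of it and the grasp point (between the pads) lies 5 mm behind it; z points along the fingers, y is the direction in which the jaws open and shut (so a half turn about z gives the same grasp; the last joint's range is limited). The gripper opens to 85 mm and grips with 20 to 120 N. Pads are 22 mm wide; open, the fingers measure 114 mm over their backs; the gripper's body (76 mm by 85 mm) begins 54 mm behind the grasp point. The pads swing forward as they close: fully open they stand 13 mm farther back than shut.
Start: joints at [0.912, 0.181, 1.607, -0, 1.354, -0.206], TCP at [0.252, 0.517, 0.245] pointing down, gripper open.
Joint ranges: [-2.99, 2.99], [-0.89, 2.07], [0.3, 2.58], [-1.14, 4.28], [0, 2.63], [-3.12, 3.12]. Speed limits (rad/s): [2.57, 2.57, 3.01, 3.14, 3.14, 3.14].

INTERFACE

Orientations are given as a 3x3 rotation matrix whose columns are the frame's x, y, z axes.
In Python, from rig import robot gives the robot as it stands.
- The arm moves only by the tool play_rows, never from a script. Its argument "deltas" is a list of rows, each a list of 3 entries, a list of its own where there are three numbers: the shift along the tool's x, y, z as a fraction of full scale, then the turn about the tool's z as a fraction of full scale, then the opening, from 0 (shut) to 1 (fully open). In form: [[[tx, ty, tz], yaw, jaw], ...]. A call has 1 to 20 rows; each row shifts and turns the commanded pose from where the row before left it, along the tool's axes as they then stand; what a row does not reach is not made up. Full scale, the value 1, is 0.1 m for a shift and pi/2 rad for a turn. A row lasts 1/8 s, in which the tool goes at most 62.5 mm and 10.7 degrees, less where a joint would pass 70% of its speed; a pose out of reach is approached as far as the arm can. A call with a number of a shift or a turn outside -1 to 1 is refused whole. A call with a gripper value outside its range is refused whole. The fingers move at their own pace and stop on an object; the grip force is fixed at half the most. Time passes only in rows, so rows that do not move let the fingers close. It gives the time, the measured TCP pose, the force and the opening at its end, in the units of the state.
- robot.get_state(): the state, without advancing time (a new reading comes with each control period).
- robot.get_image(name): name is "side" or "top"; returns the picture (420x560x3 uint8, blue, green, red); there is no depth.
- robot.camera_params(name): a dict with "camera_matrix" (3x3 intrinsics, pixels), "origin" and "attitude" of the camera in the world. Camera axes: x right, y up, looking along -z (the intrinsics and any distortion apply to the point x, -y, -z); pixel columns grow to the right and rows downward; lengths in m; the calibration is good to about 2 mm. A picture is of the moment at which its call begins. camera_params takes no time and is no camera call.
- robot.sign_off(): hands the job in, once; it reports no verdict.
Trained networks look in the newest picture that a camera, given by its name, has taken for a name from the list of things; names that differ only in an ending like _2 or _b are one class to them, and where a whole thing is asked for, a point or a joint stands for the part that bears it (a point fixed in the world has none). Each returns a list of dicts, best first, with "score" (0 to 1); they miss things now and then, are a little off and sometimes report something else, mostly with a low value. They report only what shows in the picture. A call takes as long as a camera call. They do not tell look-alikes from the thing itself.
- robot.boxes_of(camera, label): "at" ([column, row] in pixels, amid what is visible of it).
- robot.regions_of(camera, label): "pixels" (420x560 bool, what is visible of it) and "at" ([column, row] in pixels, amid what is visible of it).
The state is a dict: "time": time; "qpos": joint angles; "qvel": joint speeds; "effort": joint torques, N m; "position": TCP position; "eef_rot": TCP orientation; "ft_force": force on the tool from outside, world axes, zero at the start; "torque": the same for the moment, N m; "width": finger opening in m.
Only numpy, scipy, OpenCV 4.12 (cv2) and the standard library are available. Lean on these libraries where they do the work, as an engineer would, in place of code of your own. Each camera call takes 0.05 s, during which the arm holds its last target.

TASK

First stand the two loose small sprockets hub up on the oiling shelf, one centred in front of each free nozzle, so that they make a straight side-by-side row with the one already in the middle, and let go of them. Then grip the crank handle of the valve wheel, close the valve clockwise all the way to its stop, back it off counter-clockwise by exactly two full turns, and finish holding the handle still there: do not let go. Leave everything else on the bench where it is.

Things in the scene. Friction and masses are not known exactly. Their poses are not given: they have to be found in the camera images.
- station: fixed oiling station; origin on the bench under the middle of the row, x from the shelf's open front to the spray pipe behind, y left, z up. Steel shelf: top 30 mm high, x -45 to +115 mm, 260 mm wide. Three brass nozzles 12 mm thick at 55 mm height, y -80, 0, +80 mm, pointing forward, tips at x +67 mm; pipe at x +97 mm. The valve is left of the shelf
- seat_left (a point): point on the shelf top, on the row line in front of the left nozzle (station x 0, y +80 mm, z 30 mm): where the underside centre of a sprocket belongs
- seat_mid (a point): the same in front of the middle nozzle (station x 0, y 0): sprocket_mid already stands there
- seat_right (a point): the same in front of the right nozzle (station x 0, y -80 mm)
- sprocket_a: small plain-steel sprocket standing hub up: toothed disc 66 mm across the teeth and 10 mm thick below, round hub 32 mm across above it from 10 to 50 mm height, about 0.25 kg; origin at the centre of its underside, z up; loose on the bench in front of the shelf at the start
- sprocket_b: small plain-steel sprocket standing hub up: toothed disc 66 mm across the teeth and 10 mm thick below, round hub 32 mm across above it from 10 to 50 mm height, about 0.25 kg; origin at the centre of its underside, z up; loose on the bench in front of the shelf at the start, interchangeable with sprocket_a
- sprocket_mid: small plain-steel sprocket standing hub up: toothed disc 66 mm across the teeth and 10 mm thick below, round hub 32 mm across above it from 10 to 50 mm height, about 0.25 kg; origin at the centre of its underside, z up; it already stands on the shelf in front of the middle nozzle and stays there
- valve_axis (a point): point on the upright axis of the valve wheel, in the plane of its rim (108 mm above the bench; station x +20, y +220 mm). Steel wheel with three spokes, rim circle radius 55 mm, rim 14 mm thick (its top at 115 mm height)
- wheel (a joint): valve opening, rad: 0 = closed on a hard stop, grows counter-clockwise seen from above, 12.57 = two turns; ends at 20, starts at 1.5 to 5. At 0 and every full turn the crank handle stands straight in front of the axis (station -x); at q its direction is station -x turned by q counter-clockwise. Turns stiffly (0.12 N m, 2 to 3 N at the handle), stays where left
- handle: black upright crank handle on the wheel rim: round, 24 mm across, grip 50 mm long from 118 to 168 mm above the bench, 55 mm from the wheel's axis. It spins freely on its own pin, so fingers gripping it from above can carry it round the circle without turning themselves; origin on its axis at 110 mm height, z up
- handle_mid (a point): mid-length of the crank handle's grip, on its axis (143 mm above the bench)
- oil_bottle: closed white plastic bottle, 44 mm across, 110 mm tall, upright; bystander
- collar: plain steel collar, a ring without teeth, 52 mm outside, 28 mm bore, 22 mm high, lying flat; bystander
- wrench: wrench lying on the bench; bystander
- screwdriver: screwdriver lying on the bench; bystander
- carton: small cardboard box 70 x 110 x 50 mm; bystander
- big_sprocket: large flat dark sprocket, 114 mm across, 32 mm high, lying at the back; bystander
Things that resemble listed ones, but are neither listed nor needed, are in the scene too. Leave any green, turquoise or yellow look-alike of the sprocket_mid alone.

How it is judged:
On the way, in this order (a step that is already met when the one before it is completed fails the run):
1. three sprockets stand released in a row on the shelf, one in front of each nozzle (horizontal distance between sprocket_mid and seat_mid below 0.014 m and z of sprocket_mid in the frame of seat_mid between -0.004 and 0.006 m and angle between sprocket_mid's own z axis and vertical below 0.1 rad and ((horizontal distance between sprocket_a and seat_left below 0.014 m and z of sprocket_a in the frame of seat_left between -0.004 and 0.006 m and angle between each of sprocket_a, sprocket_b's own z axis and vertical below 0.1 rad and horizontal distance between sprocket_b and seat_right below 0.014 m and z of sprocket_b in the frame of seat_right between -0.004 and 0.006 m) or (horizontal distance between sprocket_b and seat_left below 0.014 m and z of sprocket_b in the frame of seat_left between -0.004 and 0.006 m and angle between each of sprocket_b, sprocket_a's own z axis and vertical below 0.1 rad and horizontal distance between sprocket_a and seat_right below 0.014 m and z of sprocket_a in the frame of seat_right between -0.004 and 0.006 m)) and contact force between each of sprocket_a, sprocket_b, sprocket_mid and the fingers below 0.3 N and linear speed of each of sprocket_a, sprocket_b, sprocket_mid below 0.03 m/s), for 0.2 s.
2. the valve is closed against its stop (value of joint wheel below 0.08 rad), for 0.1 s.
At the end, for the whole second after the job is handed in: The valve is two turns (12.57 rad) open within 0.25 rad and still; the fingers grip the crank handle (over 2 N, its axis within 15 mm of the grasp point); the three small sprockets stand upright (0.1 rad), released, at rest, each within 14 mm of its place before its own nozzle (all of step 1 and value of joint wheel between 12.3164 and 12.8164 rad and velocity of joint wheel between -0.1 and 0.1 rad/s and contact force between handle and the fingers above 2 N and horizontal distance between the grasp point and handle_mid below 0.015 m); the arm keeps its last pose, push and grip.
It fails at once if a bystander (bottle, collar, wrench, screwdriver, carton or big sprocket) is moved more than 30 mm (distance of any of oil_bottle, collar, wrench, screwdriver, carton, big_sprocket from where it was at the start of the episode above 0.03 m).
It also fails if it takes over 72 s, if anything falls off the work surface, if the arm or the gripper's body presses on something with over 40 N, if the wrist force passes 120 N, or if a joint passes its speed limit or range.

## Working session

There is one attempt and no reset: what is moved stays moved. The work goes in short steps, Python scripts to look and compute and a tool call to move; the robot and the scene stay as the last step left them, time stands still between calls to the robot, and variables do not carry over. Pictures are saved under pics/ and viewed, and the job is handed in when it is done.

Besides the shell and the picture viewer there is one more tool, called after "Request:" by a JSON object that holds its "method" and its "body", one argument or row to a line. play_rows: Moves the arm, as the interface text tells. Its arguments: {"type":"object","properties":{"deltas":{"type":"array","items":{"type":"array"}}},"required":["deltas"]}

```bash
ls; mkdir -p pics; python3 - <<'E'
from rig import robot
import cv2
s=robot.get_state()
print({k:(v if not hasattr(v,'round') else v) for k,v in s.items()})
for c in ("top","side"):
    im=robot.get_image(c); cv2.imwrite(f"pics/{c}0.png",im)
    print(c,robot.camera_params(c))
    for l in ("sprocket_a","handle","wheel","station","collar","oil_bottle"):
        print(c,l,[(d['at'],round(d['score'],2)) for d in robot.boxes_of(c,l)])
E
```

```text
pics
{'time': 0.0, 'qpos': array([ 9.11701497e-01,  1.81547802e-01,  1.60797861e+00,  2.87700508e-06,
        1.35379243e+00, -2.06302164e-01]), 'qvel': array([-0.00186881,  0.00093428, -0.0016826 ,  0.00054514, -0.00017141,
       -0.00044243]), 'effort': array([ 1.76250622e-03, -4.44876873e+01, -3.51337123e+01, -1.78186465e-04,
        9.17329366e-03, -6.02221590e-06]), 'position': array([0.25121428, 0.51665044, 0.24439453]), 'eef_rot': array([[-8.99228418e-01,  4.37478148e-01, -1.05933633e-03],
       [ 4.37479285e-01,  8.99227456e-01, -1.36290566e-03],
       [ 3.56342870e-04, -1.68900120e-03, -9.99998510e-01]]), 'ft_force': array([ 0.16630409,  0.30526253, -0.3335152 ]), 'torque': array([ 0.00717568, -0.00469708, -0.00328743]), 'width': 0.08530835761968786}
top {'camera_matrix': array([[417.41418332,   0.        , 271.72510611],
       [  0.        , 417.41418332, 205.77319505],
       [  0.        ,   0.        ,   1.        ]]), 'origin': array([0.46867865, 0.01501041, 1.22067337]), 'attitude': array([[-0.00347634,  0.9981709 , -0.06035542],
       [-0.99997742, -0.00381701, -
[... 354 characters left out ...]
ix': array([[383.51779819,   0.        , 277.40042142],
       [  0.        , 383.51779819, 203.81423814],
       [  0.        ,   0.        ,   1.        ]]), 'origin': array([ 0.51485508, -0.55702773,  0.77490481]), 'attitude': array([[ 0.99958486,  0.00572163, -0.0282376 ],
       [-0.02247603,  0.76804028, -0.64000699],
       [ 0.01802573,  0.64037597,  0.76785004]])}
side sprocket_a [([212.5, 366.0], 0.83), ([227.6, 261.5], 0.7)]
side handle [([317.1, 130.0], 0.74)]
side wheel [([299.1, 147.1], 0.81), ([314.9, 128.1], 0.44)]
side station [([303.1, 224.0], 0.93)]
side collar [([233.0, 229.7], 0.75)]
side oil_bottle [([304.5, 225.3], 0.67), ([299.6, 146.5], 0.65), ([208.1, 305.0], 0.58)]
```

View pics/top0.png

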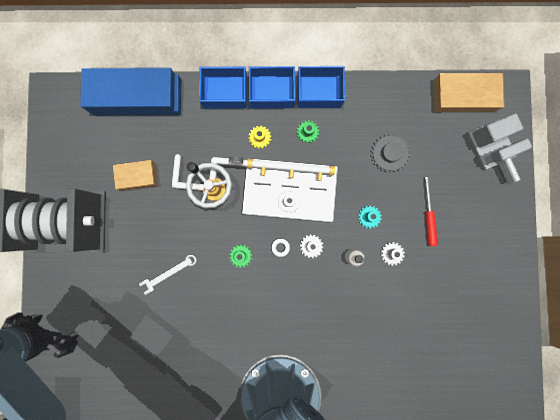

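View pics/side0.png

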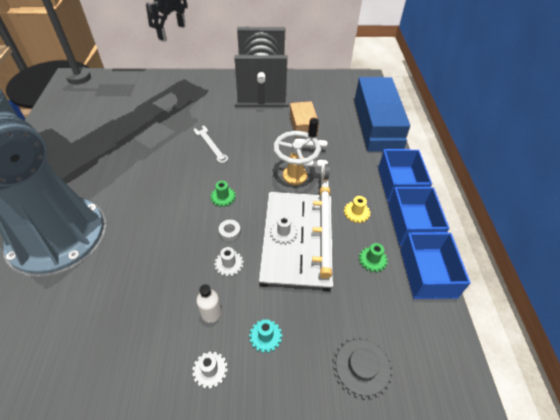

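Candidates for the loose sprockets (top view): plain steel at (311,245) and (393,253). Not wanted are green (240,256) and (308,131), yellow (260,136), turquoise (370,216), the collar ring (280,248) and the mid sprocket, already seated at (289,202). I choose (311,245) and (393,253), and check them in a close crop.

```bash
cat > h.py <<'E'
import numpy as np, cv2
from rig import robot
def cam(c):
    p=robot.camera_params(c); return p['camera_matrix'],np.array(p['origin']),np.array(p['attitude'])
def ray(c,uv):
    K,o,R=cam(c); d=np.array([(uv[0]-K[0,2])/K[0,0],-(uv[1]-K[1,2])/K[1,1],-1.]); d=R@d; return o,d/np.linalg.norm(d)
def atz(c,uv,z):
    o,d=ray(c,uv); return o+d*(z-o[2])/d[2]
def proj(c,P):
    K,o,R=cam(c); q=(np.atleast_2d(P)-o)@R; return np.c_[K[0,2]+K[0,0]*q[:,0]/-q[:,2],K[1,2]-K[1,1]*q[:,1]/-q[:,2]]
def crop(c,im,x0,x1,y0,y1,s,name):
    cv2.imwrite(name,cv2.resize(im[y0:y1,x0:x1],None,fx=s,fy=s,interpolation=cv2.INTER_CUBIC))
E
python3 - <<'E'
from h import *
t=cv2.imread('pics/top0.png');s=cv2.imread('pics/side0.png')
crop('t',t,230,420,140,280,4,'pics/tc1.png')
crop('s',s,185,345,180,330,4,'pics/sc1.png')
E
```

```text
(no output)
```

View pics/tc1.png

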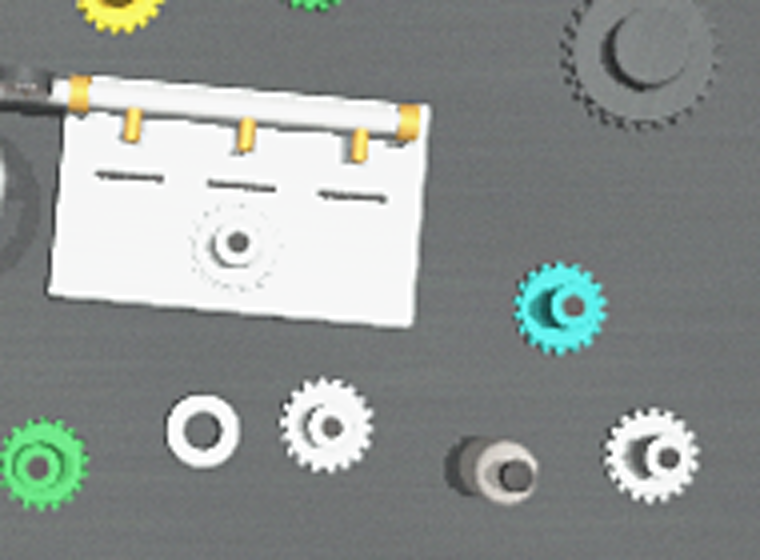

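View pics/sc1.png

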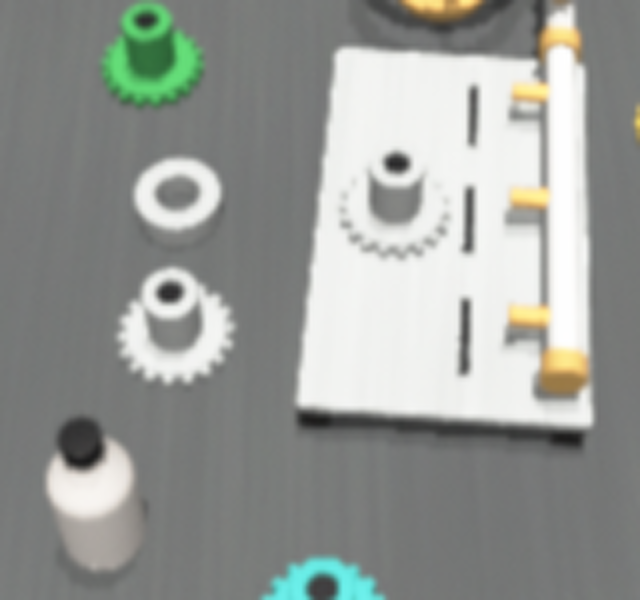

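```bash
python3 - <<'E'
from h import *
from scipy.optimize import least_squares
T=lambda x,y:(230+(x+.5)/4-.5,140+(y+.5)/4-.5)
S=lambda x,y:(185+(x+.5)/4-.5,180+(y+.5)/4-.5)
F=[('top',(-45,130,30),T(49,296)),('top',(-45,-130,30),T(412,326)),('top',(115,-130,30),T(429,105)),
('top',(67,80,55),T(133,142)),('top',(67,0,55),T(245,152)),('top',(67,-80,55),T(359,161)),
('side',(-45,130,30),S(337,48)),('side',(-45,-130,30),S(299,409)),('side',(115,-130,30),S(593,424)),
('side',(67,80,55),S(512,92)),('side',(67,0,55),S(510,198)),('side',(67,-80,55),S(508,316))]
def W(p,P):
    P=np.array(P)/1000; c,s=np.cos(p[2]),np.sin(p[2]); return np.array([p[0]+c*P[0]-s*P[1],p[1]+s*P[0]+c*P[1],P[2]])
def f(p): return np.concatenate([proj(c,W(p,P))[0]-uv for c,P,uv in F])
r=least_squares(f,[.5,0,0],loss='soft_l1'); p=r.x
print(p,np.round(f(p).reshape(-1,2),1).tolist())
for n,c in (('L',(0,80,30)),('M',(0,0,30)),('R',(0,-80,30)),('axis',(20,220,108))): print(n,W(p,c).round(4))
def tri(prs):
    A=np.zeros((3,3));b=np.zeros(3)
    for c,uv in prs:
        o,d=ray(c,uv);M=np.eye(3)-np.outer(d,d);A+=M;b+=M@o
    return np.linalg.solve(A,b)
print('mid',atz('top',T(237,242),.08),atz('side',S(397,162),.08))
print('A',atz('top',T(330,427),.05),atz('side',S(170,292),.05))
print('B',atz('top',T(669,458),.05))
for c in('top','side'):
    for d in robot.regions_of(c,'sprocket_a')+robot.regions_of(c,'handle'): print(c,d['at'],d['score'],atz(c,d['at'],.01)[:2])
s=cv2.imread('pics/side0.png');crop('s',s,180,260,280,400,5,'pics/sc2.png')
t=cv2.imread('pics/top0.png');crop('t',t,160,260,140,220,7,'pics/tc2.png')
crop('s',s,265,345,100,200,6,'pics/sc3.png')
np.save('st.npy',p)
E
```

```text
[ 0.55299993 -0.02747106 -0.08716377] [[0.3, -0.3], [0.5, -0.2], [0.4, -0.5], [-0.1, -0.4], [0.3, -0.6], [0.2, -0.5], [-0.6, -0.2], [-0.7, -1.0], [-0.1, 0.2], [-0.5, -0.1], [-0.2, -0.3], [-0.0, -0.3]]
L [0.56   0.0522 0.03  ]
M [ 0.553  -0.0275  0.03  ]
R [ 0.546  -0.1072  0.03  ]
axis [0.5921 0.19   0.108 ]
mid [ 0.55297208 -0.02570375  0.08      ] [ 0.55408593 -0.02633817  0.08      ]
A [ 0.4254765 -0.0908977  0.05     ] [ 0.42674248 -0.0929978   0.05      ]
B [ 0.40320637 -0.326635    0.05      ]
top [310.8, 245.3] 0.76 [ 0.42710449 -0.09072111]
top [193.1, 166.0] 0.4 [0.65934294 0.25135442]
side [210.4, 367.7] 0.96 [ 0.40587633 -0.32584375]
side [228.9, 262.6] 0.78 [ 0.42759935 -0.09442736]
side [363.4, 369.0] 0.17 [ 0.698733   -0.33323993]
side [316.7, 129.8] 0.57 [0.67174969 0.37874703]
side [285.2, 229.1] 0.43 [ 0.56037774 -0.00069896]
```

View pics/sc2.png

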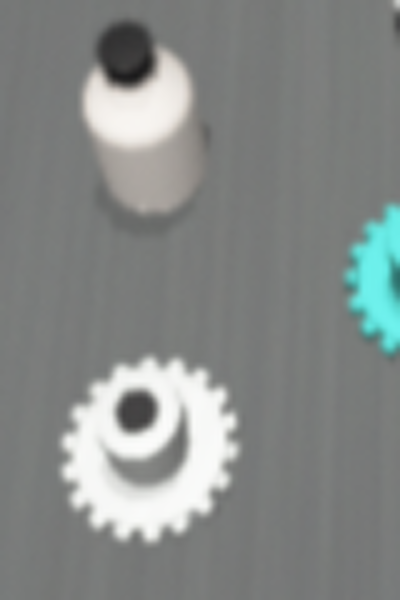

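View pics/tc2.png

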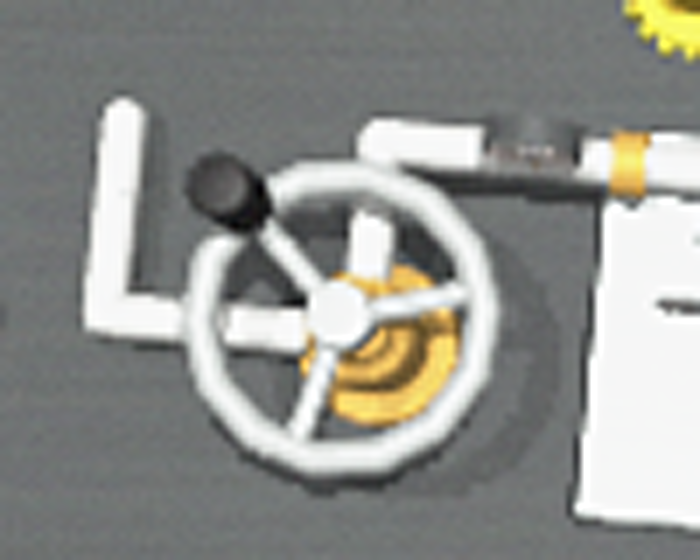

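View pics/sc3.png

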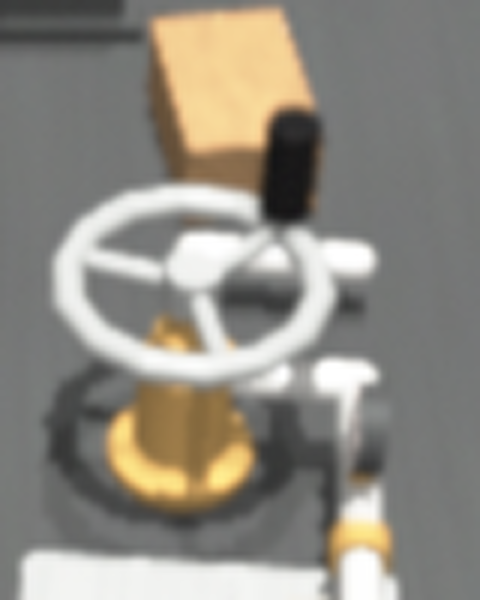

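```bash
python3 - <<'E'
from h import *
p=np.load('st.npy')
def St(P):
    d=np.array(P[:2])-p[:2];c,s=np.cos(p[2]),np.sin(p[2]);return np.array([c*d[0]+s*d[1],-s*d[0]+c*d[1]])*1000
B=atz('side',(207,361.6),.05);print('B side',B)
S=lambda x,y:(265+(x+.5)/6-.5,100+(y+.5)/6-.5)
T=lambda x,y:(160+(x+.5)/7-.5,140+(y+.5)/7-.5)
for n,P in (('h top',atz('top',T(218,178),.168)),('h side',atz('side',S(295,123),.168)),('ax top',atz('top',T(345,315),.113)),('ax side',atz('side',S(195,268),.113)),('A',(.4261,-.092)),('B',(B+atz('top',(396.9,254.1),.05))/2),('tcp',robot.get_state()['position'])):
    print(n,np.round(P,4),St(P).round(1))
print(robot.get_state()['time'])
E
```

```text
B side [ 0.40442936 -0.32711153  0.05      ]
h top [0.6371 0.2266 0.168 ] [ 61.6 260.4]
h side [0.6352 0.2235 0.168 ] [ 60.1 257.2]
ax top [0.593  0.1887 0.113 ] [ 21.  218.9]
ax side [0.5946 0.1948 0.113 ] [ 22.1 225. ]
A [ 0.4261 -0.092 ] [-120.8  -75.3]
B [ 0.4039 -0.3269  0.05  ] [-122.5 -311.3]
tcp [0.2515 0.5171 0.2453] [-347.7  516.3]
0.9
```

Request:
{"method": "play_rows", "body": {
  "deltas": [
    [[0,0,0],0.11,1],
    [[0,0,0],0.11,1],
    [[0,0,0],0.11,1],
    [[0,0,0],0.11,1],
    [[0,0,0],0.11,1],
    [[0,0,0],0.11,1],
    [[0,0,0],0.107,1],
    [[0,0,0],0,1]
  ]
}}

```text
time: 1.9
position: [0.2515, 0.5171, 0.2453]
eef_rot: [[0.085, 0.996, -0.0], [0.996, -0.085, -0.0], [-0.0, -0.0, -1.0]]
ft_force: [0.4, 0.4, 1.2]
width: 0.0855
```

Request:
{"method": "play_rows", "body": {
  "deltas": [
    [[-0.3,0.119,0],0,1],
    [[-0.51,0.195,0],0,1],
    [[-0.51,0.195,0],0,1],
    [[-0.51,0.195,0],0,1],
    [[-0.51,0.195,0],0,1],
    [[-0.51,0.195,0],0,1],
    [[-0.51,0.195,0],0,1],
    [[-0.51,0.195,0],0,1],
    [[-0.51,0.195,0],0,1],
    [[-0.51,0.195,0],0,1],
    [[-0.51,0.195,0],0,1],
    [[-0.5,0.195,0],0,1],
    [[-0.016,0.005,0.3],0,1],
    [[0,0,0.4],0,1],
    [[0,0,0.4],0,1],
    [[0,0,0.2],0,1],
    [[0,0,0],0,1]
  ]
}}

```text
time: 4.03
position: [0.4251, -0.0914, 0.114]
eef_rot: [[0.084, 0.996, -0.003], [0.996, -0.084, 0.002], [0.001, -0.003, -1.0]]
ft_force: [-0.2, 0.8, 0.6]
width: 0.0855
```

```bash
python3 - <<'E'
from h import *
for c,b in (('top',(260,380,180,300)),('side',(170,290,190,310))):
    im=robot.get_image(c);crop(c,im,*b,5,f'pics/{c}1.png')
print(robot.get_state()['position'])
E
```

```text
[ 0.42680454 -0.09220631  0.11604674]
```

View pics/side1.png

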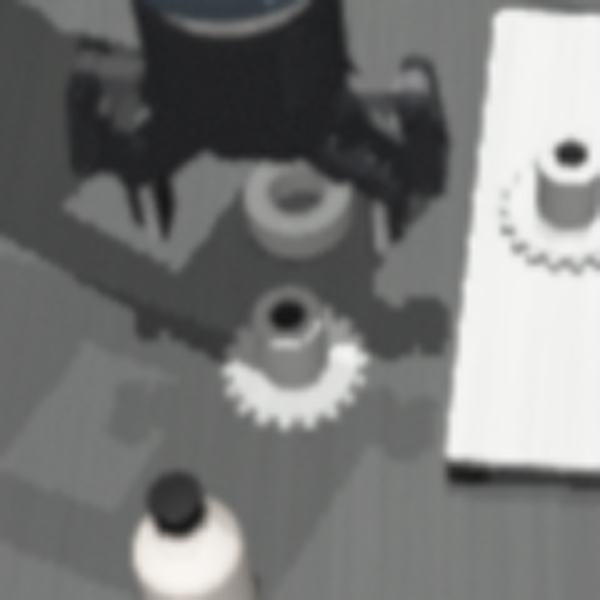

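View pics/top1.png

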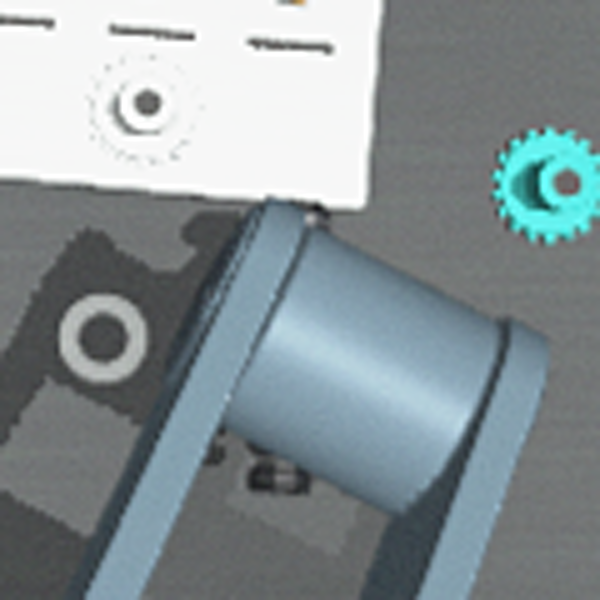

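Side view shows the open fingers straddling the plain steel hub (hub top at full-frame ≈(227,253)); the collar and bottle are clear.

Request:
{"method": "play_rows", "body": {
  "deltas": [
    [[0,0,0.3],0,1],
    [[0,0,0.3],0,1],
    [[0,0,0.24],0,1],
    [[0,0,0],0,1],
    [[0,0,0],0,0],
    [[0,0,0],0,0],
    [[0,0,0],0,0],
    [[0,0,0],0,0],
    [[0,0,0],0,0],
    [[0,0,0],0,0]
  ]
}}

```text
time: 5.38
position: [0.4269, -0.0923, 0.0324]
eef_rot: [[0.086, 0.996, 0.001], [0.996, -0.086, -0.001], [-0.001, 0.001, -1.0]]
ft_force: [-3.1, 0.1, 9.6]
width: 0.0304
```

Request:
{"method": "play_rows", "body": {
  "deltas": [
    [[0,0,-0.3],0,0],
    [[0,0,-0.4],0,0],
    [[-0.01,0.2,-0.2],0,0],
    [[-0.014,0.35,0],0,0],
    [[-0.01,0.35,0],0,0],
    [[-0.01,0.3,0],0,0],
    [[0,0,0.2],0,0],
    [[0,0,0.2],0,0],
    [[0,0,0],0,0],
    [[0,0,0],0,0]
  ]
}}

```text
time: 6.62
position: [0.5457, -0.1068, 0.0819]
eef_rot: [[0.087, 0.996, 0.0], [0.996, -0.087, -0.0], [-0.0, 0.0, -1.0]]
ft_force: [0.1, 0.6, -1.5]
width: 0.0305
```

```bash
python3 - <<'E'
from h import *
for c,b in (('side',(220,360,170,300)),):
    im=robot.get_image(c);crop(c,im,*b,5,f'pics/{c}2.png')
s=robot.get_state();print(s['position'],s['ft_force'],s['width'])
E
```

```text
[ 0.54599218 -0.10698779  0.08224983] [ 0.29493399 -0.26994262 -2.32857646] 0.03029590704358374
```

View pics/side2.png

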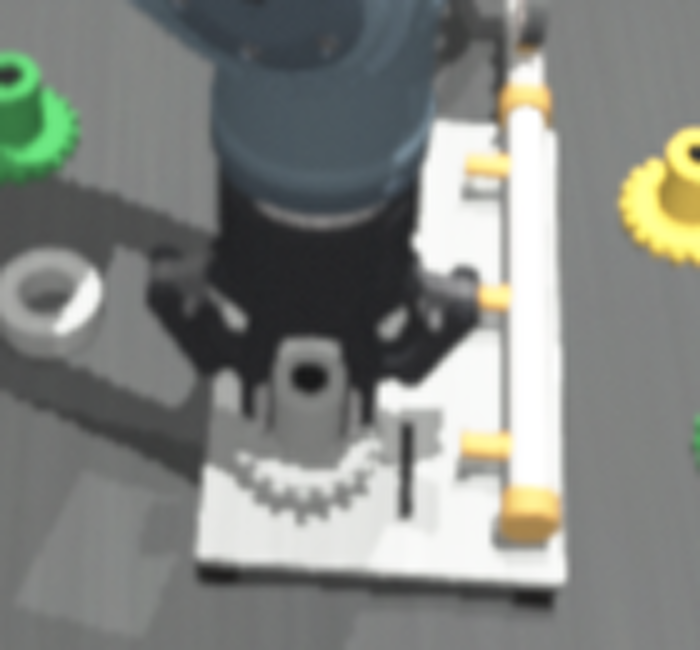

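Request:
{"method": "play_rows", "body": {
  "deltas": [
    [[0,0,0.1],0,0],
    [[0,0,0.09],0,0],
    [[0,0,0],0,0],
    [[0,0,0],0,0],
    [[0,0,0],0,0.6],
    [[0,0,0],0,0.6],
    [[0,0,0],0,0.6],
    [[0,0,0],0,0.6],
    [[0,0,-0.2],0,0.6],
    [[0,0,-0.4],0,0.6],
    [[0,0,-0.4],0,0.6],
    [[0,0,-0.2],0,0.6],
    [[0,0,-0.2],0,0.6]
  ]
}}

```text
time: 8.3
position: [0.5456, -0.1068, 0.2035]
eef_rot: [[0.087, 0.996, 0.001], [0.996, -0.087, -0.0], [-0.0, 0.001, -1.0]]
ft_force: [-0.3, -1.1, -1.0]
width: 0.0514
```

```bash
python3 - <<'E'
from h import *
for c,b in (('side',(220,360,170,300)),):
    im=robot.get_image(c);crop(c,im,*b,5,f'pics/{c}3.png')
s=robot.get_state();print(s['position'],s['ft_force'],s['width'])
E
```

```text
[ 0.54696493 -0.10731136  0.20623984] [1.3153592  0.4105978  1.82537504] 0.05131424765861026
```

View pics/side3.png

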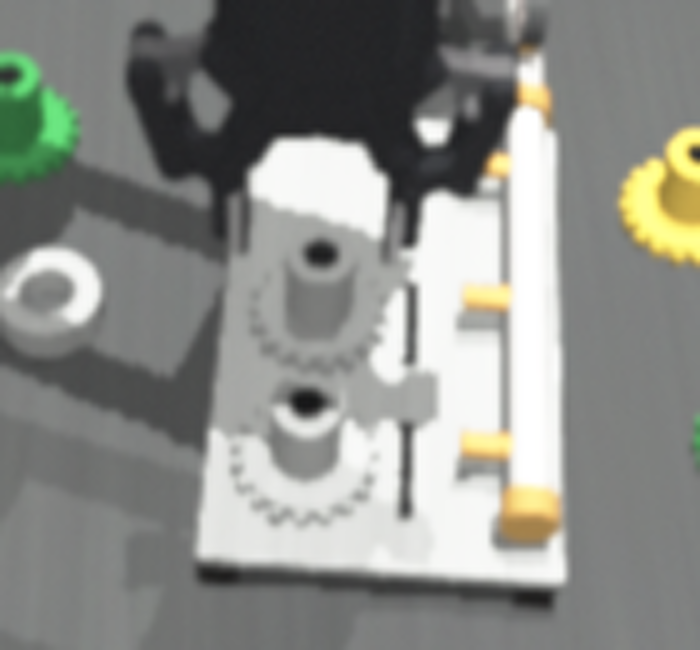

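```bash
python3 - <<'E'
from h import *
print(atz('side',(281.4,250.2),.08))
E
```

```text
[ 0.54607626 -0.10734983  0.08      ]
```

Request:
{"method": "play_rows", "body": {
  "deltas": [
    [[-0.316,-0.134,0],0,1],
    [[-0.4,-0.22,0],0,1],
    [[-0.4,-0.22,0],0,1],
    [[-0.4,-0.22,0],0,1],
    [[-0.4,-0.22,0],0,1],
    [[-0.4,-0.22,0],0,1],
    [[0,0,0.3],0,1],
    [[0,0,0.4],0,1],
    [[0,0,0.2],0,1],
    [[0,0,0],0,1],
    [[0,0,0],0,1]
  ]
}}

```text
time: 9.72
position: [0.4029, -0.3272, 0.113]
eef_rot: [[0.087, 0.996, 0.001], [0.996, -0.087, -0.001], [-0.001, 0.001, -1.0]]
ft_force: [0.1, -0.7, 0.6]
width: 0.0852
```

```bash
python3 - <<'E'
from h import *
for c,b in (('side',(150,280,290,410)),):
    im=robot.get_image(c);crop(c,im,*b,5,f'pics/{c}4.png')
s=robot.get_state();print(s['position'],s['ft_force'],s['width'])
E
```

```text
[ 0.40306385 -0.32745584  0.11343909] [-0.01601694 -0.7420378   0.34489635] 0.08529258203287557
```

View pics/side4.png

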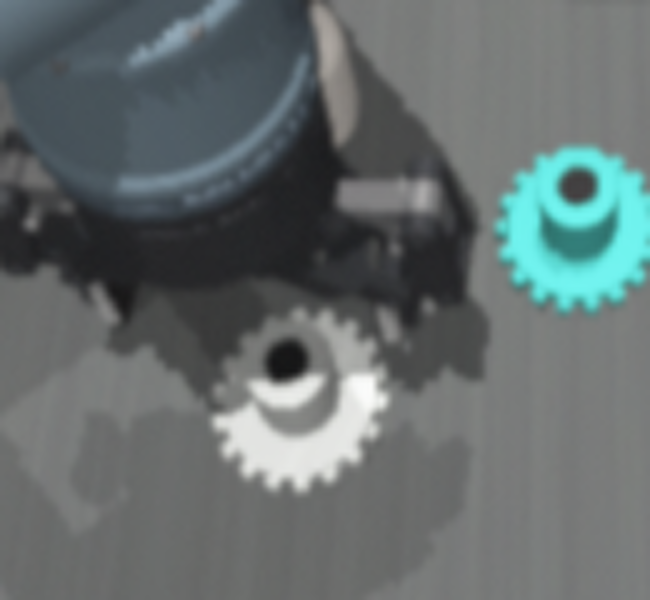

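Request:
{"method": "play_rows", "body": {
  "deltas": [
    [[0,0,0.2],0,1],
    [[0,0,0.2],0,1],
    [[0,0,0.2],0,1],
    [[0,0,0.2],0,1],
    [[0,0,0.01],0,1],
    [[0,0,0],0,1]
  ]
}}

```text
time: 10.52
position: [0.4031, -0.3275, 0.0325]
eef_rot: [[0.087, 0.996, 0.001], [0.996, -0.087, -0.001], [-0.001, 0.001, -1.0]]
ft_force: [0.4, -0.0, -0.5]
width: 0.0858
```

```bash
python3 - <<'E'
from h import *
for c,b in (('side',(150,280,270,410)),):
    im=robot.get_image(c);crop(c,im,*b,4,f'pics/{c}5.png')
E
```

```text
(no output)
```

View pics/side5.png

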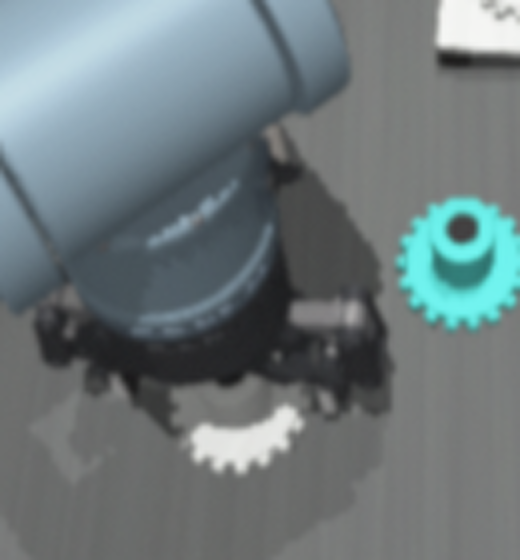

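Request:
{"method": "play_rows", "body": {
  "deltas": [
    [[0,0,0],0,0],
    [[0,0,0],0,0],
    [[0,0,0],0,0],
    [[0,0,0],0,0],
    [[0,0,0],0,0],
    [[0,0,-0.3],0,0],
    [[0,0,-0.4],0,0],
    [[0,0,-0.4],0,0],
    [[0,0,-0.4],0,0],
    [[0.2,0.1,-0.4],0,0],
    [[0.4,0.12,0],0,0],
    [[0.4,0.12,0],0,0],
    [[0.4,0.12,0],0,0],
    [[0.4,0.12,0],0,0],
    [[0.4,0.12,0],0,0],
    [[0.4,0.12,0],0,0],
    [[0.4,0.12,0],0,0],
    [[0.4,0.12,0],0,0],
    [[0.4,0.12,0],0,0],
    [[0.119,0.052,0],0,0]
  ]
}}

```text
time: 13.08
position: [0.5588, 0.0552, 0.2201]
eef_rot: [[0.084, 0.996, -0.002], [0.996, -0.084, 0.001], [0.0, -0.002, -1.0]]
ft_force: [-0.2, 0.0, -3.0]
width: 0.0304
```

Request:
{"method": "play_rows", "body": {
  "deltas": [
    [[0,0,0.3],0,0],
    [[0,0,0.4],0,0],
    [[0,0,0.4],0,0],
    [[0,0,0.2],0,0],
    [[0,0,0.1],0,0],
    [[0,0,0],0,0],
    [[0,0,0],0,0]
  ]
}}

```text
time: 13.95
position: [0.56, 0.0527, 0.0824]
eef_rot: [[0.087, 0.996, 0.002], [0.996, -0.087, -0.0], [-0.0, 0.002, -1.0]]
ft_force: [1.1, -0.1, -3.3]
width: 0.0305
```

```bash
python3 - <<'E'
from h import *
for c,b in (('side',(240,360,150,300)),):
    im=robot.get_image(c);crop(c,im,*b,4,f'pics/{c}6.png')
s=robot.get_state();print(s['position'],s['ft_force'],s['width'])
E
```

```text
[0.56010813 0.05275793 0.08252789] [ 0.33503324 -0.41313496 -2.60488765] 0.030502724437515196
```

View pics/side6.png

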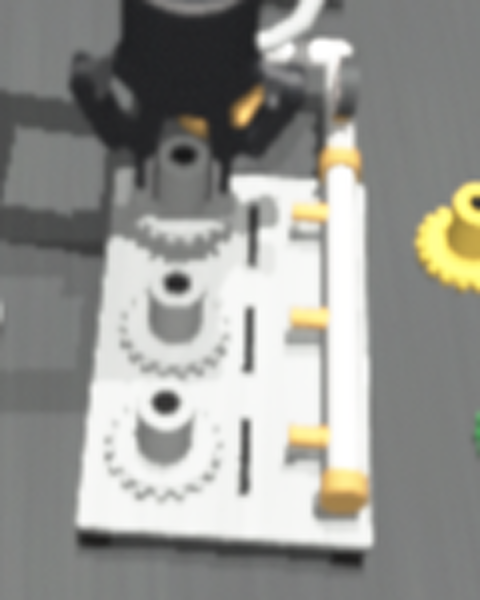

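Held sprocket is above the left seat, in line with the other two. Lower, release and rise.

Request:
{"method": "play_rows", "body": {
  "deltas": [
    [[-0.005,0,0.1],0,0],
    [[0,0,0.09],0,0],
    [[0,0,0],0,0],
    [[0,0,0],0,0],
    [[0,0,0],0,0.6],
    [[0,0,0],0,0.6],
    [[0,0,0],0,0.6],
    [[0,0,0],0,0.6],
    [[0,0,-0.2],0,0.6],
    [[0,0,-0.4],0,0.6],
    [[0,0,-0.4],0,0.6],
    [[0,0,-0.4],0,0.6],
    [[0,0,-0.2],0,0.6],
    [[0,0,0],0,0.6],
    [[0,0,0],0,0.6]
  ]
}}

```text
time: 15.88
position: [0.5585, 0.0525, 0.221]
eef_rot: [[0.087, 0.996, -0.002], [0.996, -0.087, 0.0], [0.0, -0.002, -1.0]]
ft_force: [-0.1, 0.2, -0.6]
width: 0.0511
```

```bash
python3 - <<'E'
from h import *
p=np.load('st.npy')
for c,b in (('side',(240,360,150,300)),):
    im=robot.get_image(c);crop(c,im,*b,4,f'pics/{c}7.png')
def St(P):
    d=np.array(P[:2])-p[:2];c,s=np.cos(p[2]),np.sin(p[2]);return np.array([c*d[0]+s*d[1],-s*d[0]+c*d[1]])*1000
s=robot.get_state();print(s['position'],St(s['position']),s['ft_force'],s['width'],s['time'])
for d in robot.boxes_of('side','sprocket_a'): print(d['at'],d['score'],St(atz('side',d['at'],.05)))
E
```

```text
[0.55822709 0.05253952 0.22066758] [-1.75787678 80.16187471] [-0.18839666  0.01090103 -0.80488214] 0.051153504241793976 15.925
[286.1, 202.5] 0.73 [ 3.21031671 79.30148035]
[282.6, 259.1] 0.6 [  3.68173982 -83.62255937]
[302.3, 227.0] 0.18 [44.9041139   7.32104357]
[291.3, 153.4] 0.15 [  8.66915064 257.72008746]
```

View pics/side7.png

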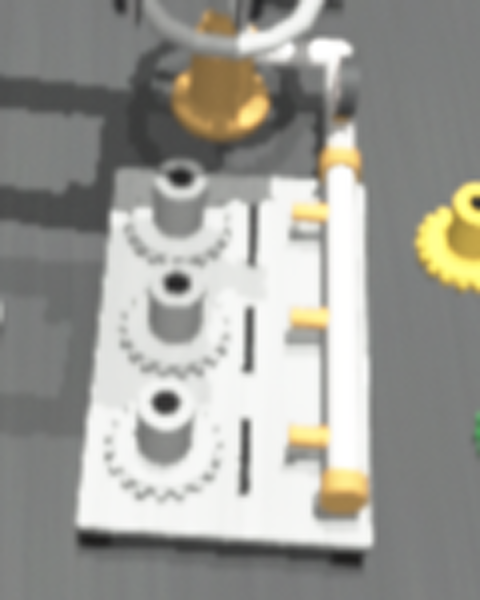

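Request:
{"method": "play_rows", "body": {
  "deltas": [
    [[0.3,0.1,0],0,1],
    [[0.4,0.14,0],0,1],
    [[0.4,0.14,0],0,1],
    [[0.4,0.14,0],0,1],
    [[0.278,0.098,0],0,1],
    [[0,0,0],0,1],
    [[0,0,0],0,1]
  ]
}}

```text
time: 16.85
position: [0.6354, 0.2237, 0.221]
eef_rot: [[0.087, 0.996, -0.002], [0.996, -0.087, -0.001], [-0.001, -0.002, -1.0]]
ft_force: [0.3, 0.2, 0.2]
width: 0.0853
```

```bash
python3 - <<'E'
from h import *
p=np.load('st.npy')
def St(P):
    d=np.array(P[:2])-p[:2];c,s=np.cos(p[2]),np.sin(p[2]);return np.array([c*d[0]+s*d[1],-s*d[0]+c*d[1]])*1000
for n,x,y in(('L',181,176),('M',176,282),('R',166,402)): print(n,St(atz('side',(240+(x+.5)/4-.5,150+(y+.5)/4-.5),.08)).round(1))
for c,b in (('side',(250,370,80,200)),):
    im=robot.get_image(c);crop(c,im,*b,5,f'pics/{c}8.png')
    im=robot.get_image('top');crop(c,im,140,260,110,220,5,f'pics/top8.png')
s=robot.get_state();print(s['position'],St(s['position']),s['ft_force'],s['width'],s['time'])
E
```

```text
L [-0.9 81.8]
M [0.4 1.2]
R [ -0.5 -80. ]
[0.6357167  0.22318908 0.22173768] [ 60.581923   256.90932532] [-0.28666444  0.75510382  0.04160288] 0.08535633825506796 16.95
```

View pics/side8.png

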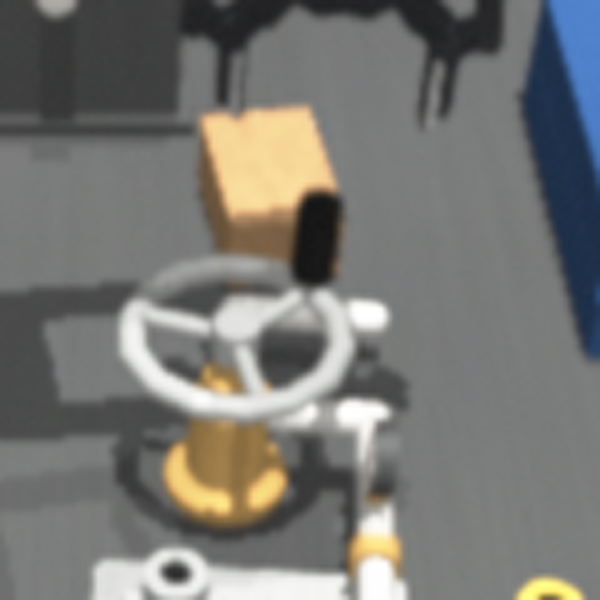

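View pics/top8.png

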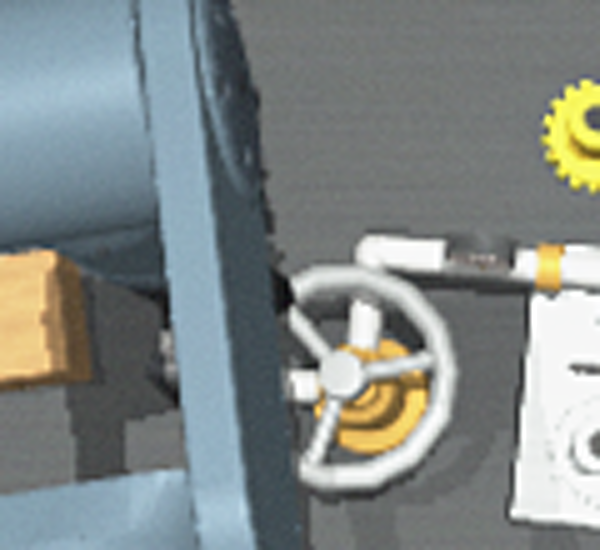

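```bash
python3 - <<'E'
from h import *
x,y=.6357,.2232
for z in (.2077,.2207): print((proj('side',[[x,y,z],[x-.0425,y+.0037,z],[x+.0425,y-.0037,z]])-[250,80])*5)
print((proj('side',[[x,y,.168],[x,y,.118]])-[250,80])*5)
E
```

```text
[[327.13600264 135.29945468]
 [240.01653589 130.59675483]
 [414.47262163 140.01387639]]
[[329.66455874 112.90095401]
 [241.60630227 108.17589456]
 [417.9446706  117.63791786]]
[[319.73672139 200.84389979]
 [311.05501573 277.74833964]]
```

Side view: the handle top at crop (320,202) matches where the TCP projects, and the fingers straddle it. Descend and grip.

Request:
{"method": "play_rows", "body": {
  "deltas": [
    [[0,0,0.2],0,1],
    [[0,0,0.3],0,1],
    [[0,0,0.2],0,1],
    [[0,0,0.13],0,1],
    [[0,0,0],0,1],
    [[0,0,0],0,0],
    [[0,0,0],0,0],
    [[0,0,0],0,0],
    [[0,0,0],0,0],
    [[0,0,0],0,0],
    [[0,0,0],0,0],
    [[0,0,0],0,0]
  ]
}}

```text
time: 18.45
position: [0.6362, 0.2242, 0.1402]
eef_rot: [[0.087, 0.996, 0.0], [0.996, -0.087, -0.0], [-0.0, 0.0, -1.0]]
ft_force: [-3.1, -1.1, 6.7]
width: 0.0229
```

```bash
python3 - <<'E'
from h import *
p=np.load('st.npy')
def St(P):
    d=np.array(P[:2])-p[:2];c,s=np.cos(p[2]),np.sin(p[2]);return np.array([c*d[0]+s*d[1],-s*d[0]+c*d[1]])*1000
for c,b in (('side',(250,370,80,200)),):
    im=robot.get_image(c);crop(c,im,*b,5,f'pics/{c}9.png')
s=robot.get_state();print(s['position'],St(s['position']),s['ft_force'],s['width'],s['time'],s['qpos'])
E
```

```text
[0.63617358 0.22416115 0.14018175] [ 60.95244978 257.91747515] [-3.1242258  -0.61900735  5.54271329] 0.022720846807717358 18.5 [ 1.63337118e-01  4.95657756e-01  1.41864429e+00 -2.49929952e-04
  1.22697003e+00  2.50153347e-01]
```

View pics/side9.png

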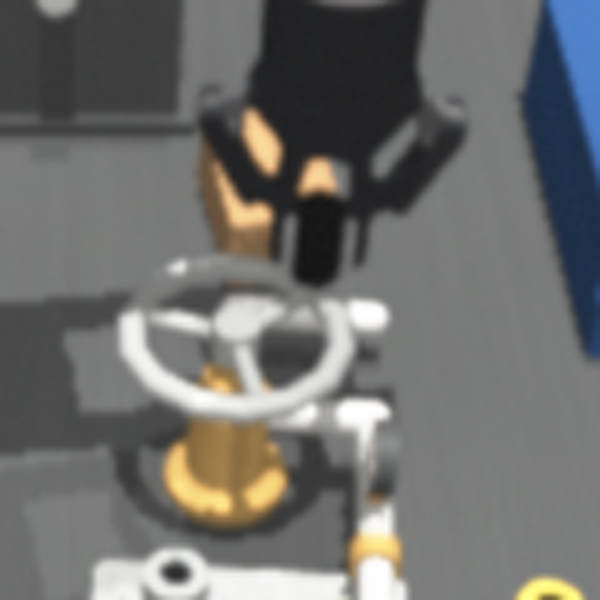

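```bash
python3 - <<'E'
import numpy as np
a=np.radians(np.linspace(42.8,-180,16)); r=np.linspace(55.9,55,16)
P=np.c_[r*np.sin(a),r*np.cos(a)]/100   # tool x=station y, tool y=station x
Q=P.round(3); print([[[*np.round(d,3).tolist(),0],0,0] for d in np.diff(Q,axis=0)])
a=np.radians(np.linspace(180,540,21)); Q=(np.c_[np.sin(a),np.cos(a)]*.55).round(3)
print([[[*np.round(d,3).tolist(),0],0,0] for d in np.diff(Q,axis=0)])
E
```

```text
[[[-0.118, 0.083, 0], 0, 0], [[-0.136, 0.05, 0], 0, 0], [[-0.143, 0.014, 0], 0, 0], [[-0.142, -0.024, 0], 0, 0], [[-0.131, -0.059, 0], 0, 0], [[-0.112, -0.09, 0], 0, 0], [[-0.084, -0.116, 0], 0, 0], [[-0.052, -0.134, 0], 0, 0], [[-0.016, -0.143, 0], 0, 0], [[0.022, -0.141, 0], 0, 0], [[0.056, -0.131, 0], 0, 0], [[0.089, -0.112, 0], 0, 0], [[0.114, -0.086, 0], 0, 0], [[0.132, -0.053, 0], 0, 0], [[0.141, -0.018, 0], 0, 0]]
[[[-0.17, 0.027, 0], 0, 0], [[-0.153, 0.078, 0], 0, 0], [[-0.122, 0.122, 0], 0, 0], [[-0.078, 0.153, 0], 0, 0], [[-0.027, 0.17, 0], 0, 0], [[0.027, 0.17, 0], 0, 0], [[0.078, 0.153, 0], 0, 0], [[0.122, 0.122, 0], 0, 0], [[0.153, 0.078, 0], 0, 0], [[0.17, 0.027, 0], 0, 0], [[0.17, -0.027, 0], 0, 0], [[0.153, -0.078, 0], 0, 0], [[0.122, -0.122, 0], 0, 0], [[0.078, -0.153, 0], 0, 0], [[0.027, -0.17, 0], 0, 0], [[-0.027, -0.17, 0], 0, 0], [[-0.078, -0.153, 0], 0, 0], [[-0.122, -0.122, 0], 0, 0], [[-0.153, -0.078, 0], 0, 0], [[-0.17, -0.027, 0], 0, 0]]
```

Request:
{"method": "play_rows", "body": {
  "deltas": [
    [[-0.118,0.083,0],0,0],
    [[-0.136,0.05,0],0,0],
    [[-0.143,0.014,0],0,0],
    [[-0.142,-0.024,0],0,0]
  ]
}}

```text
time: 19.0
position: [0.6449, 0.1685, 0.1402]
eef_rot: [[0.087, 0.996, 0.003], [0.996, -0.087, 0.0], [0.001, 0.003, -1.0]]
ft_force: [-0.1, 2.8, 6.6]
width: 0.0228
```

```bash
cat >> h.py <<'E'
p=np.load('st.npy')
def St(P):
    d=np.array(P[:2])-p[:2];c,s=np.cos(p[2]),np.sin(p[2]);return np.array([c*d[0]+s*d[1],-s*d[0]+c*d[1]])*1000
def rep():
    s=robot.get_state();o=St(s['position'])-[20,220];c,sn=np.cos(p[2]),np.sin(p[2]);f=s['ft_force']
    print('off',o.round(1),'phi',np.degrees(np.arctan2(o[1],o[0])).round(1),'r',np.hypot(*o).round(1),'z',s['position'][2].round(4),'Fst',np.round([c*f[0]+sn*f[1],-sn*f[0]+c*f[1],f[2]],1),'w',s['width'].round(4),'t',s['time'])
E
python3 - <<'E'
from h import *
im=robot.get_image('side');crop('',im,250,370,80,200,5,'pics/side10.png');rep()
E
```

```text
Traceback (most recent call last):
  File "h.py", line 18, in rep
    print('off',o.round(1),'phi',np.degrees(np.arctan2(o[1],o[0])).round(1),'r',np.hypot(*o).round(1),'z',s['position'][2].round(4),'Fst',np.round([c*f[0]+sn*f[1],-sn*f[0]+c*f[1],f[2]],1),'w',s['width'].round(4),'t',s['time'])
                                                                                                                                                                                                ^^^^^^^^^^^^^^^^
AttributeError: 'float' object has no attribute 'round'
```

View pics/side10.png

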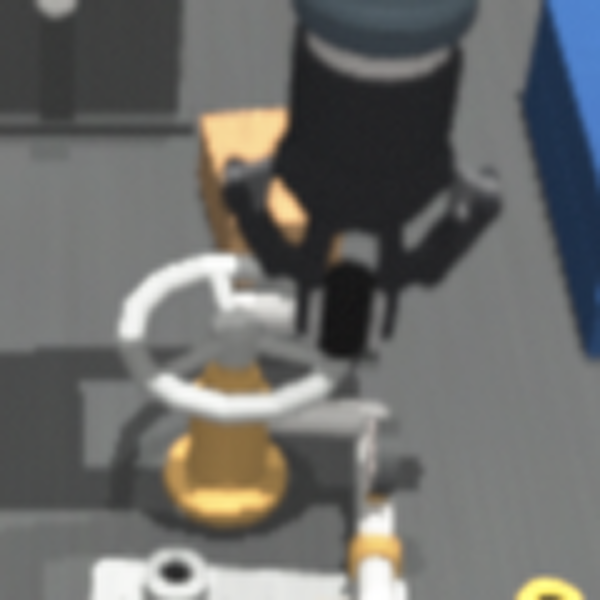

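The wheel is turning clockwise with the handle, which is now at crop (345,310). Force is small, so I continue to the stop.

Request:
{"method": "play_rows", "body": {
  "deltas": [
    [[-0.131,-0.059,0],0,0],
    [[-0.112,-0.09,0],0,0],
    [[-0.084,-0.116,0],0,0],
    [[-0.052,-0.134,0],0,0],
    [[-0.016,-0.143,0],0,0],
    [[0.022,-0.141,0],0,0],
    [[0.056,-0.131,0],0,0],
    [[0.089,-0.112,0],0,0],
    [[0.114,-0.086,0],0,0],
    [[0.132,-0.053,0],0,0],
    [[0.1,-0.015,0],0,0],
    [[0,0,0],0,0]
  ]
}}

```text
time: 20.55
position: [0.5387, 0.1905, 0.1401]
eef_rot: [[0.086, 0.996, 0.004], [0.996, -0.086, 0.0], [0.0, 0.004, -1.0]]
ft_force: [5.8, 1.9, 3.1]
width: 0.0229
```

```bash
sed -i "s/'w',s\['width'\].round(4)/'w',s['width']/" h.py
python3 - <<'E'
from h import *
rep()
E
```

```text
off [-53.2  -4.1] phi -175.6 r 53.4 z 0.1401 Fst [5.6 2.4 3.1] w 0.0228858808069632 t 20.55
```

Request:
{"method": "play_rows", "body": {
  "deltas": [
    [[0.03,0.01,0],0,0],
    [[0.02,0,0],0,0],
    [[0,0,0],0,0],
    [[0,0,0],0,0]
  ]
}}

```text
time: 21.05
position: [0.539, 0.1941, 0.1401]
eef_rot: [[0.087, 0.996, 0.001], [0.996, -0.087, -0.002], [-0.002, 0.002, -1.0]]
ft_force: [0.4, -2.3, 9.1]
width: 0.0227
```

```bash
python3 - <<'E'
from h import *
rep()
E
```

```text
off [-53.2  -0.4] phi -179.5 r 53.2 z 0.1401 Fst [ 0.6 -2.3  9.1] w 0.022668393487706745 t 21.05
```

Request:
{"method": "play_rows", "body": {
  "deltas": [
    [[0.02,0,0],0,0],
    [[0,0,0],0,0],
    [[0,0,0],0,0]
  ]
}}

```text
time: 21.42
position: [0.5391, 0.1944, 0.1401]
eef_rot: [[0.087, 0.996, 0.0], [0.996, -0.087, -0.005], [-0.005, 0.001, -1.0]]
ft_force: [-0.4, -9.9, 10.1]
width: 0.0228
```

```bash
python3 - <<'E'
from h import *
rep()
E
```

```text
off [-53.2  -0.2] phi -179.8 r 53.2 z 0.1401 Fst [ 0.4 -9.9 10.1] w 0.02281248765603521 t 21.425
```

Stop reached: a 2 mm further command gave only 0.3 mm of motion and a 10 N reaction, at φ = -179.8°. Back off, first turn.

Request:
{"method": "play_rows", "body": {
  "deltas": [
    [[-0.19,0.027,0],0,0],
    [[-0.153,0.078,0],0,0],
    [[-0.122,0.122,0],0,0],
    [[-0.078,0.153,0],0,0],
    [[-0.027,0.17,0],0,0],
    [[0.027,0.17,0],0,0],
    [[0.078,0.153,0],0,0],
    [[0.122,0.122,0],0,0],
    [[0.153,0.078,0],0,0],
    [[0.17,0.027,0],0,0],
    [[0.17,-0.027,0],0,0],
    [[0.153,-0.078,0],0,0],
    [[0.122,-0.122,0],0,0],
    [[0.078,-0.153,0],0,0],
    [[0.027,-0.17,0],0,0],
    [[-0.027,-0.17,0],0,0],
    [[-0.078,-0.153,0],0,0],
    [[-0.122,-0.122,0],0,0],
    [[-0.153,-0.078,0],0,0],
    [[-0.15,-0.025,0],0,0]
  ]
}}

```text
time: 23.92
position: [0.5393, 0.1968, 0.1402]
eef_rot: [[0.087, 0.996, 0.002], [0.996, -0.087, 0.0], [0.001, 0.002, -1.0]]
ft_force: [4.1, 3.1, 4.2]
width: 0.0225
```

```bash
python3 - <<'E'
from h import *
im=robot.get_image('side');crop('',im,240,380,80,200,5,'pics/side11.png');rep()
E
```

```text
off [-53.2   0.6] phi 179.4 r 53.2 z 0.1401 Fst [ 0.9 -0.8  9.2] w 0.022564746310893873 t 23.975
```

View pics/side11.png

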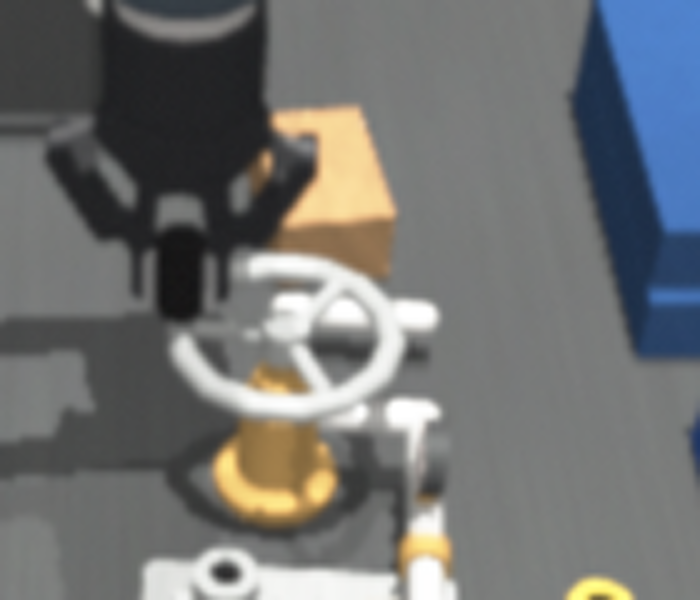

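After one turn the handle is still between the pads at crop (182,270), straight in front of the axis. Second turn.

Request:
{"method": "play_rows", "body": {
  "deltas": [
    [[-0.17,0.027,0],0,0],
    [[-0.153,0.078,0],0,0],
    [[-0.122,0.122,0],0,0],
    [[-0.078,0.153,0],0,0],
    [[-0.027,0.17,0],0,0],
    [[0.027,0.17,0],0,0],
    [[0.078,0.153,0],0,0],
    [[0.122,0.122,0],0,0],
    [[0.153,0.078,0],0,0],
    [[0.17,0.027,0],0,0],
    [[0.17,-0.027,0],0,0],
    [[0.153,-0.078,0],0,0],
    [[0.122,-0.122,0],0,0],
    [[0.078,-0.153,0],0,0],
    [[0.027,-0.17,0],0,0],
    [[-0.027,-0.17,0],0,0],
    [[-0.078,-0.153,0],0,0],
    [[-0.122,-0.122,0],0,0],
    [[-0.153,-0.078,0],0,0],
    [[-0.17,-0.027,0],0,0]
  ]
}}

```text
time: 26.48
position: [0.5393, 0.1968, 0.1401]
eef_rot: [[0.087, 0.996, 0.002], [0.996, -0.087, 0.0], [0.001, 0.002, -1.0]]
ft_force: [5.8, 1.9, 4.3]
width: 0.0227
```

Request:
{"method": "play_rows", "body": {
  "deltas": [
    [[0,0,0],0,0],
    [[0,0,0],0,0],
    [[0,0,0],0,0]
  ]
}}

```text
time: 26.85
position: [0.5393, 0.196, 0.1401]
eef_rot: [[0.087, 0.996, 0.001], [0.996, -0.087, -0.002], [-0.002, 0.001, -1.0]]
ft_force: [-0.2, -2.7, 9.4]
width: 0.023
```

```bash
python3 - <<'E'
from h import *
rep()
im=robot.get_image('side');crop('',im,240,380,80,200,5,'pics/side12.png');crop('',im,150,380,80,410,1.8,'pics/side13.png')
cv2.imwrite('pics/top13.png',robot.get_image('top'))
E
```

```text
off [-53.1   1.5] phi 178.4 r 53.1 z 0.1401 Fst [ 0.1 -2.7  9.4] w 0.022967046369693912 t 26.85
```

View pics/side12.png

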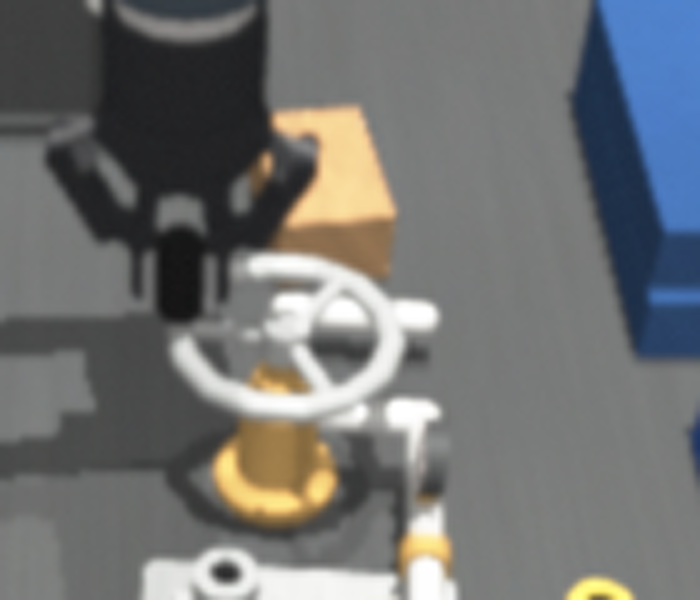

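View pics/side13.png

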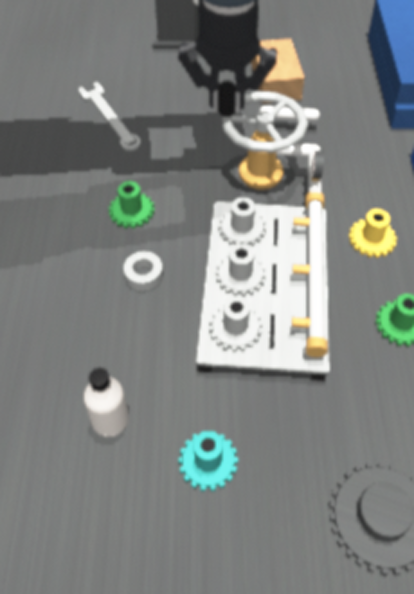

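View pics/top13.png

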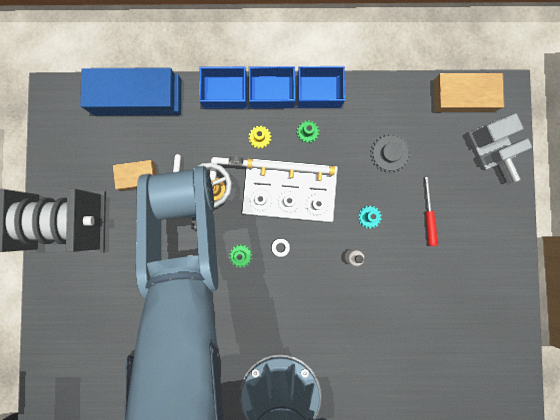

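All bystanders look unmoved, and the three sprockets stand in a row. The handle is 1.7 mm short of the reference taken at the stop (0.03 rad), so I trim it.

Request:
{"method": "play_rows", "body": {
  "deltas": [
    [[-0.018,0,0],0,0],
    [[0,0,0],0,0],
    [[0,0,0],0,0],
    [[0,0,0],0,0],
    [[0,0,0],0,0]
  ]
}}

```text
time: 27.58
position: [0.5392, 0.195, 0.1401]
eef_rot: [[0.087, 0.996, 0.001], [0.996, -0.087, -0.0], [-0.0, 0.001, -1.0]]
ft_force: [0.8, 0.6, 8.0]
width: 0.0228
```

```bash
python3 - <<'E'
from h import *
rep(); print(np.abs(robot.get_state()['qvel']).max())
t0=cv2.imread('pics/top0.png')
im=robot.get_image('top')
for l in ('oil_bottle','collar','sprocket_a'): print(l,[(d['at'],d['score']) for d in robot.boxes_of('top',l)])
E
```

```text
off [-53.2   0.5] phi 179.5 r 53.2 z 0.1401 Fst [0.8 0.7 8. ] w 0.022813722920616484 t 27.575
0.0013187011753310106
oil_bottle [([356.4, 260.1], 0.62), ([317.9, 203.9], 0.41), ([218.8, 175.4], 0.38)]
collar [([279.3, 242.3], 0.68)]
sprocket_a [([257.8, 199.4], 0.85), ([282.2, 246.6], 0.71)]
```

```bash
python3 - <<'E'
from rig import robot
print(robot.sign_off())
E
```

```text
the job is handed in; nothing more can be done
None
```

I handed the job in at about 27.7 s of the 72 s. As far as my checks show, all parts of the task are done.

- **Sprockets:** I stood the two loose plain-steel ones hub up in front of the right and left nozzles and released them. In the side camera, the three hubs measured (-1, 82), (0, 1) and (-1, -80) mm against targets of (0, 80), (0, 0) and (0, -80) mm in station coordinates.
- **Closing the valve:** I gripped the handle and turned it clockwise by about 223° to its stop. A further 2 mm command moved it only 0.3 mm and met about 10 N.
- **Backing off:** I turned it two full turns counter-clockwise. The handle ended within about 1 mm (roughly 0.01 to 0.02 rad) of where it was at the stop.
- **Final hold:** The arm was still, with the fingers gripping at a 22.8 mm opening on the 24 mm handle.

Two readings disagreed slightly:

- **Handle circle:** The measured radius in front of the axis was 53 mm instead of 55 mm, which fits a calibration offset of about 2 mm.
- **Collar:** The last detection of it was about 9 pixels from the first. The pictures themselves show it unmoved, at about (281, 247). The other bystanders I could see looked unmoved too; I measured none of them.

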